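# Set the sine plate on its collars

## Robot

A 7-joint arm with a two-finger parallel gripper is mounted at the origin on the work surface. World frame = base frame: x ahead of the robot, y to its left, z up, the work surface at z = 0. Lengths are in m, angles in rad, forces in N, time in s.
With the tool pointing down it reaches from about 0.4 to 0.85 m from the base axis. Payload 4.5 kg.
Tool frame: the origin (TCP) lies between the finger pads; the fingertips stand 25 mm ahead of it and the grasp point (between the pads) lies 6 mm ahead of it; z points along the fingers, y is the line along which they close (so a half turn about z gives the same grasp; the last joint's range is limited). The gripper opens to 85 mm and grips with 20 to 120 N. Pads are 22 mm wide; open, the fingers measure 114 mm over their backs; the gripper's body (76 mm by 85 mm) begins 54 mm behind the grasp point. The pads swing forward as they close: fully open they stand 13 mm farther back than shut.
Start: joints at [1.229, 0.689, -0.195, 1.565, 0.157, 0.902, -0.215], TCP at [0.229, -0.581, 0.256] pointing down, gripper open.
Joint ranges: [-3.01, 3.01], [-0.46, 2.08], [-1.47, 1.51], [0.13, 2.56], [-1, 4.14], [0.04, 2.09], [-2.66, 2.66]. Speed limits (rad/s): [2.57, 2.57, 3.14, 3.14, 3.14, 3.14, 3.14].

## Interface

Orientations are given as a rotation vector (axis times angle).
In Python, from station import arm, imaging, boxes_of, trace, landmark_of gives the robot as it stands.
- The arm moves only by the tool play_rows, never from a script. Its arguments are lists of equal length, an entry for each row: "translation": the shift along the tool's x, y, z in m, a list of three; "dr": the turn, a rotation vector about the tool's x, y, z in rad, a list of three; "hand": the opening, from -1 (shut) to 1 (fully open). A call has 1 to 10 rows; each row shifts and turns the commanded pose from where the row before left it, along the tool's axes as they then stand; what a row does not reach is not made up. A row lasts 1/12 s, in which the tool goes at most 41.7 mm and 7.16 degrees, less where a joint would pass 70% of its speed; a pose out of reach is approached as far as the arm can. A call is refused whole if a number of a shift passes 0.0417 or a number of a turn 0.125, either way. A call with a gripper value outside its range is refused whole. The fingers move at their own pace and stop on an object; "newtons" is the grip in N (left out, the last holds). Time passes only in rows, so rows that do not move let the fingers close. It gives the time, the measured TCP pose, the force, the opening and the grip force at its end, in the units of the state.
- arm.get_state(): the state, without advancing time (a new reading comes with each control period).
- imaging.get_image(name): name is "scene" or "side" or "wrist"; returns a dict with "pixels" (384x512x3 uint8, red, green, blue), "camera_matrix" (3x3 intrinsics, pixels), "R" (3x3) and "t" (3): a world point X has camera coordinates R X + t. Camera axes: x right, y down, z forward; pixel columns grow to the right and rows downward; lengths in m; the calibration is good to about 2 mm. A picture is of the moment at which its call begins. There is no depth.
- arm.sign_off(): hands the job in; it is judged then, once.
Trained networks look in a picture, given as the dict that the camera call returned (one of the last four; its "shot" number tells which), for a name from the list of things; names that differ only in an ending like _2 or _b are one class to them, and where a whole thing is asked for, a point or a joint stands for the part that bears it (a point fixed in the world has none). Each returns a list of dicts, best first, with "conf" (0 to 1); they miss things now and then, are a little off and sometimes report something else, mostly with a low value. They report only what shows in the picture. A call takes as long as a camera call. They do not tell look-alikes from the thing itself.
- boxes_of(label, picture): "rect" ([left, top, right, bottom] in pixels, round what is visible of it).
- trace(label, picture): "mask" (384x512 bool, what is visible of it) and "rect" ([left, top, right, bottom] in pixels, round what is visible of it).
- landmark_of(label, picture): "location" ([row, column] in pixels: a listed point, or the origin of a listed thing).
The state is a dict: "clock": time; "qpos": joint angles; "joint_velocities": joint speeds; "joint_efforts": joint torques, N m; "tcp_pos": TCP position; "ee_rot": TCP orientation; "contact_force": force on the tool from outside, world axes, zero at the start; "torque": the same for the moment, N m; "finger_gap": opening from 0.0 (shut) to 1.0 (fully open); "finger_force": force on a finger pad.
Only numpy, scipy, OpenCV 4.12 (cv2) and the standard library are available. Lean on these libraries where they do the work, as an engineer would, in place of code of your own. Each camera call takes 0.05 s, during which the arm holds its last target. There are 200 camera calls.

## Task

Set the green fixture's tilting plate to its working angle: thread the two steel collars down the fixture's post fully home, first the wide flat one and then the narrow tall one on top of it. Then gently fold the stiff hinged plate over until it just rests on the upper collar, and leave it there; do not disturb the other things on the bench.

Things in the scene. Friction and masses are not known exactly. Their poses are not given: they have to be found in the camera images.
- fixture: green cast base fixed to the bench, 140 (x) x 270 (y) x 20 mm; origin at the centre of its underside. On it stand, towards -y, the collar post and, at y = +115 mm, the hinge (along its x axis) of the tilting plate.
- post_foot (a point): foot of the upright steel post, on the base's upper face (20 mm above the bench, fixture's y = -20 mm). The post is 20 mm thick and stands 55 mm above this point, with a chamfered tip; axes as the fixture's.
- hinge (a point): middle of the hinge axis, at fixture's (0, 115, 30) mm; the axis runs along the fixture's x; axes as the fixture's. The tilting plate hung on it is aluminium, 110 mm wide (x), 8 mm thick, reaches 200 mm from the axis; its underside passes through the axis.
- plate_edge (a point): middle of the plate's free edge, 200 mm from the hinge axis, at mid thickness. The point's -y axis points from the hinge to this edge, its z axis out of the plate's upper (outer) face, the one that faces up when the plate is folded over the post.
- plate (a joint): how far the plate is folded open from its lower stop, rad. Its slope above level is this value + 0.35: slope 0 would be level over the post (towards fixture's -y), pi/2 upright, more leans back away from the post, as at the start. Stiff hinge: the plate (0.45 kg) stays where it is left and needs 2 to 7 N at its edge to move. It rests on both collars at about 0.10 (slope 0.45).
- wide_collar: steel collar (ring), outer diameter 66 mm, bore 23 mm, 24 mm high, about 0.45 kg, lying flat; origin at the centre of its underside.
- narrow_collar: steel collar (ring), outer diameter 46 mm, bore 23 mm, 40 mm high, about 0.33 kg, standing bore upright; origin at the centre of its underside.
- hammer: bystander: a hammer, 250 to 300 mm long, lying
- screwdriver: bystander: a screwdriver lying
- brush: bystander: a hand brush lying
- tin: bystander: a closed tin 56 mm wide, 60 mm tall, standing
- jar: bystander: a jar 64 mm wide, 80 mm tall, standing
- offcut: bystander: a wooden offcut 120 x 50 x 30 mm, lying
- cup: bystander: a white cup 72 mm wide, 85 mm tall, standing
There are look-alikes about, which are no part of the job. Leave any pink or purple look-alike of the wide_collar alone. What is shaped like the narrow_collar but turquoise is not meant.

How it is judged:
On the way, in this order (a step that is already met when the one before it is completed fails the run):
1. the wide collar is fully home on the post, the narrow one not yet on it (z of wide_collar in the frame of post_foot between -0.003 and 0.002 m and horizontal distance between wide_collar and post_foot below 0.004 m and angle between wide_collar's own z axis and vertical below 0.05 rad and horizontal distance between narrow_collar and post_foot above 0.05 m), for 0.2 s.
2. the narrow collar is home on the wide one, the plate still open (z of wide_collar in the frame of post_foot between -0.003 and 0.002 m and horizontal distance between each of wide_collar, narrow_collar and post_foot below 0.004 m and angle between each of wide_collar, narrow_collar's own z axis and vertical below 0.05 rad and z of narrow_collar in the frame of post_foot between 0.021 and 0.0265 m and value of joint plate above 0.3 rad), for 0.2 s.
At the end, for the whole second after the job is handed in: Both collars are on the post, the wide one flat on the base (within 2 mm) and the narrow one flat on it (within 2.5 mm), at rest; the plate is folded over and rests on the upper collar: its joint reads between 0.07 and 0.125 rad (within about 3 mm of touching) (z of wide_collar in the frame of post_foot between -0.003 and 0.002 m and horizontal distance between each of wide_collar, narrow_collar and post_foot below 0.004 m and angle between each of wide_collar, narrow_collar's own z axis and vertical below 0.05 rad and z of narrow_collar in the frame of post_foot between 0.021 and 0.0265 m and value of joint plate between 0.07 and 0.125 rad and linear speed of each of wide_collar, narrow_collar below 0.02 m/s).
It fails at once if the plate or the post is pressed against the narrow collar with more than 60 N (contact force between narrow_collar and fixture above 60 N).
It fails at once if one of the other loose things on the bench is moved more than 25 mm (distance of any of hammer, screwdriver, brush, tin, jar, offcut, cup from where it was at the start of the episode above 0.025 m).
It also fails if it takes over 70 s, if anything falls off the work surface, if the arm or the gripper's body presses on something with over 40 N, if the wrist force passes 120 N, or if a joint passes its speed limit or range.

## Working session

There is one attempt and no reset: what is moved stays moved. The work goes in short steps, Python scripts to look and compute and a tool call to move; the robot and the scene stay as the last step left them, time stands still between calls to the robot, and variables do not carry over. Pictures are saved under pics/ and viewed, at most 11 in all, crops included, and the job is handed in when it is done.

Besides the shell and the picture viewer there is one more tool, called by a JSON object that holds its "fn" and its "kwargs", one argument or row to a line. play_rows: Moves the arm, as the interface text tells. Its arguments: {"type":"object","properties":{"translation":{"type":"array","items":{"type":"array","items":{"type":"number"}}},"dr":{"type":"array","items":{"type":"array","items":{"type":"number"}}},"hand":{"type":"array","items":{"type":"number"}},"newtons":{"type":"number"}},"required":["translation","dr","hand"]}

```bash
mkdir -p pics; cat > h.py <<'E'
import numpy as np, cv2
from scipy.spatial.transform import Rotation as Ro
from station import arm, imaging, boxes_of, trace, landmark_of
def ray(p,rc):
    d=np.linalg.inv(p["camera_matrix"])@np.array([rc[1],rc[0],1.])
    return -p["R"].T@p["t"], p["R"].T@d
def atz(p,rc,z):
    o,d=ray(p,rc); return o+d*(z-o[2])/d[2]
def proj(p,X):
    c=p["R"]@np.array(X)+p["t"]; u=p["camera_matrix"]@c; return u[:2]/u[2]
def tri(l):
    A=0;b=0
    for p,rc in l:
        o,d=ray(p,rc); d=d/np.linalg.norm(d); M=np.eye(3)-np.outer(d,d); A=A+M; b=b+M@o
    return np.linalg.solve(A,b)
E
python3 - <<'E'
from h import *
np.set_printoptions(precision=4,suppress=True)
P={n:imaging.get_image(n) for n in("scene","side","wrist")}
z={"wide_collar":0,"narrow_collar":0,"fixture":0,"post_foot":.02,"hinge":.03,"plate_edge":None,"hammer":0,"screwdriver":0,"brush":0,"tin":0,"jar":0,"offcut":0,"cup":0}
for l,h in z.items():
  for n,p in P.items():
    for d in landmark_of(l,p)[:4]:
      if d["conf"]>.25: print(l,n,round(d["conf"],2),np.round(d["location"]),atz(p,d["location"],h) if h is not None else "")
cv2.imwrite("pics/a.png",cv2.resize(P["scene"]["pixels"][...,::-1],(800,600)))
cv2.imwrite("pics/b.png",cv2.resize(P["side"]["pixels"][...,::-1],(800,600)))
for n,p in P.items(): print(n,-p["R"].T@p["t"],p["R"][2])
print(arm.get_state())
E
```

```text
wide_collar scene 0.95 [310. 194.] [ 0.6215 -0.3896  0.    ]
wide_collar scene 0.89 [272. 254.] [ 0.7082 -0.1982  0.    ]
wide_collar scene 0.76 [276. 209.] [ 0.5965 -0.2804  0.    ]
wide_collar scene 0.49 [259. 155.] [ 0.4218 -0.3241  0.    ]
wide_collar side 0.96 [312. 305.] [ 0.63   -0.3875  0.    ]
wide_collar side 0.65 [247. 313.] [ 0.7058 -0.2026  0.    ]
wide_collar side 0.56 [274. 280.] [ 0.5999 -0.2765  0.    ]
narrow_collar scene 0.48 [257. 158.] [ 0.424  -0.3156  0.    ]
narrow_collar scene 0.47 [240. 185.] [ 0.4592 -0.222   0.    ]
narrow_collar side 0.74 [300. 218.] [ 0.445  -0.3274  0.    ]
fixture scene 0.56 [190. 243.] [0.515  0.0416 0.    ]
fixture side 0.82 [203. 234.] [0.5246 0.021  0.    ]
post_foot scene 0.63 [194. 241.] [0.5264 0.0099 0.02  ]
post_foot side 0.6 [201. 240.] [0.5406 0.0009 0.02  ]
hinge scene 0.97 [164. 257.] [0.5084 0.1439 0.03  ]
hinge side 0.8 [174. 232.] [0.5336 0.1372 0.03  ]
plate_edge side 0.84 [114. 226.] 
hammer scene 0.91 [308. 128.] [ 0.4536 -0.4859  0.    ]
hammer side 0.9 [371. 230.] [ 0.4538 -0.4897  0.    ]
screwdriver scene 0.67 [1
[... 650 characters left out ...]
[ 0.9372 -0.5904  1.1459] [-0.2894  0.4698 -0.834 ]
side [ 0.4414 -0.8262  0.664 ] [ 0.1354  0.798  -0.5872]
wrist [ 0.3081 -0.5507  0.3734] [-0.3057 -0.1198 -0.9446]
{'clock': 2.1, 'qpos': array([ 1.2288,  0.6891, -0.1946,  1.5653,  0.1573,  0.9025, -0.2151]), 'joint_velocities': array([ 0.0005,  0.0003, -0.0002,  0.0022, -0.0001, -0.0003, -0.0016]), 'joint_efforts': array([ -0.    , -53.954 ,  -1.267 , -15.888 ,   0.01  ,   0.0014,
        -0.    ]), 'tcp_pos': array([ 0.2294, -0.5814,  0.2563]), 'ee_rot': array([3.0862, 0.5868, 0.    ]), 'contact_force': array([-0.0076,  0.2773,  0.5775]), 'torque': array([ 0.02  ,  0.0015, -0.0054]), 'finger_force': 0.0, 'finger_gap': 0.9984491468819828}
```

View pics/a.png

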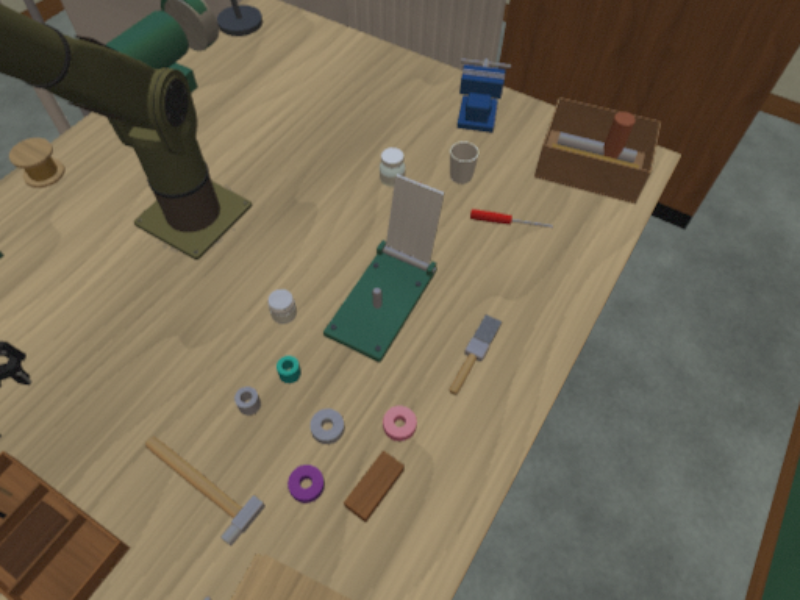

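View pics/b.png

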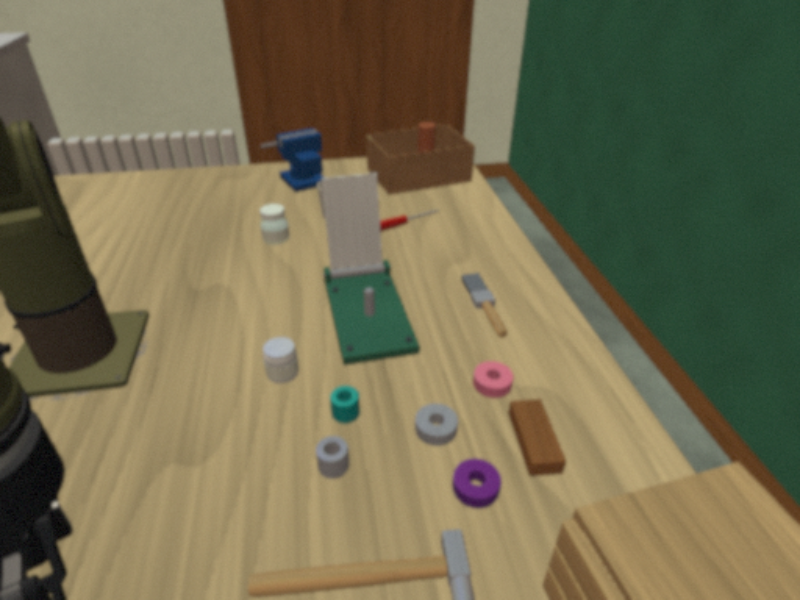

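The scene view has three flat rings, at (in 800x600 pixels) grey (327,425), pink (400,422) and purple (306,483). It also has two tall rings, grey (247,400) and turquoise (288,368). The grey ones fit "steel", so I'll confirm them in one enlarged crop.

```bash
cat > m.py <<'E'
from h import *
np.set_printoptions(precision=4,suppress=True)
E
python3 - <<'E'
from m import *
S=imaging.get_image("scene");D=imaging.get_image("side")
def near(l,p,uv):
    L=[d for d in landmark_of(l,p) if np.hypot(d["location"][1]-uv[0],d["location"][0]-uv[1])<12]
    return L[0]["location"] if L else None
for l,a,b in [("wide_collar",(209,274),(280,272)),("narrow_collar",(158,257),(213,298)),("post_foot",(241,194),(238,201)),("hinge",(257,164),(232,174)),("fixture",(243,190),(234,203))]:
    A,B=near(l,S,a),near(l,D,b)
    print(l,A,B, tri([(S,A),(D,B)]) if A is not None and B is not None else "")
c=S["pixels"][225:325,130:290,::-1]
cv2.imwrite("pics/c.png",cv2.resize(c,(800,500),interpolation=cv2.INTER_CUBIC))
E
```

```text
wide_collar [273.7, 209.3] [273.2, 277.0] [ 0.5938 -0.2745  0.0015]
narrow_collar [261.0, 155.8] [298.8, 215.6] [ 0.439  -0.3354  0.0196]
post_foot [191.0, 241.2] [200.3, 237.9] [0.5284 0.0139 0.0215]
hinge [165.2, 256.7] [169.3, 230.5] [0.5246 0.1151 0.0633]
fixture [191.3, 243.7] [203.9, 235.7] [ 0.5243  0.0349 -0.009 ]
```

View pics/c.png

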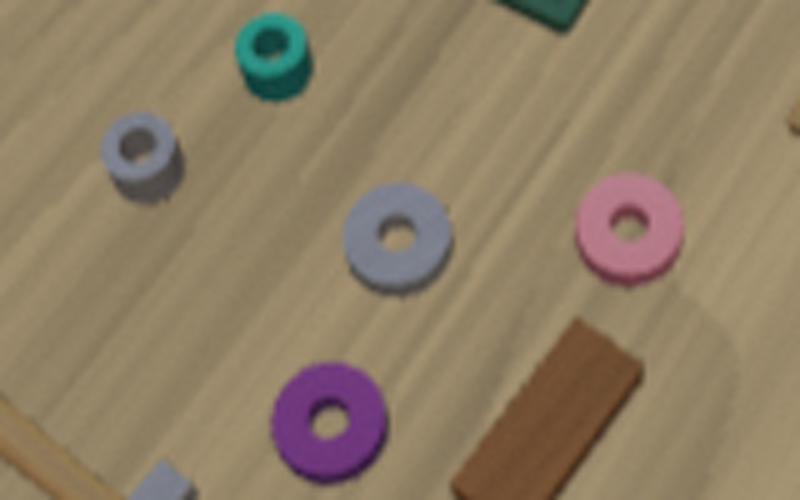

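```bash
cat >> m.py <<'E'
def go(T,yaw=None):
    s=arm.get_state(); R=Ro.from_rotvec(s["ee_rot"])
    v=R.inv().apply(np.array(T)-s["tcp_pos"])
    y=np.arctan2(*R.as_matrix()[1::-1,0])
    lev=R.as_matrix()[:,2]
    print("tcp",s["tcp_pos"],"yaw %.4f"%y,"z",lev,"move",v,"t %.1f"%s["clock"],"gap %.3f"%s["finger_gap"],"F",s["contact_force"])
    if yaw is not None: print("rot z tool",-(yaw-y))
E
python3 - <<'E'
from m import *
S=imaging.get_image("scene");D=imaging.get_image("side")
print(atz(S,(271.4,209.4),.024),atz(S,(254,157.4),.04))
print(atz(S,(186,240.6),.073),atz(D,(185,236),.073))
go([.56,-.29,.22],.376)
E
```

```text
[ 0.597 -0.275  0.024] [ 0.4353 -0.3181  0.04  ]
[0.5267 0.0086 0.073 ] [0.5308 0.0102 0.073 ]
tcp [ 0.2294 -0.5814  0.2563] yaw 0.3758 z [ 0.0001 -0.0001 -1.    ] move [ 0.4145 -0.1497  0.0363] t 2.8 gap 1.002 F [0.1584 0.6962 0.6098]
rot z tool -0.00019612368549265513
```

{"fn": "play_rows", "kwargs": {
  "translation": [
    [0.038, -0.0145, 0.003],
    [0.038, -0.0145, 0.003],
    [0.038, -0.0145, 0.003],
    [0.038, -0.0145, 0.003],
    [0.038, -0.0145, 0.003],
    [0.038, -0.0145, 0.003],
    [0.038, -0.0145, 0.003],
    [0.038, -0.0145, 0.003],
    [0.038, -0.0145, 0.003],
    [0.038, -0.0145, 0.003]
  ],
  "dr": [
    [0, 0, 0],
    [0, 0, 0],
    [0, 0, 0],
    [0, 0, 0],
    [0, 0, 0],
    [0, 0, 0],
    [0, 0, 0],
    [0, 0, 0],
    [0, 0, 0],
    [0, 0, 0]
  ],
  "hand": [1, 1, 1, 1, 1, 1, 1, 1, 1, 1],
  "newtons": 40
}}

```text
clock: 3.63
tcp_pos: [0.531, -0.3055, 0.2263]
ee_rot: [3.086, 0.587, 0.0]
contact_force: [0.7, -0.4, -0.3]
finger_gap: 0.996
finger_force: 0.0
```

```bash
python3 - <<'E'
from m import *
W=imaging.get_image("wrist")
for l,h in (("wide_collar",0),("narrow_collar",0)):
  for d in landmark_of(l,W): 
    r,c=map(int,d["location"]); print(l,d["conf"],d["location"],atz(W,d["location"],h),W["pixels"][max(r-25,0):r+25:4,c].mean(0) if r<384 else "")
# grey ring contour -> circle at top plane
for l,h in (("wide_collar",.024),("narrow_collar",.04)):
  for d in trace(l,W): print(l,d["conf"],d["rect"])
cv2.imwrite("pics/d.png",W["pixels"][...,::-1])
go([.597,-.275,.1],0)
E
```

```text
wide_collar 0.77 [113.4, 353.1] [ 0.6276 -0.385   0.    ] [101.5385  53.4615 105.6154]
wide_collar 0.6 [102.9, 255.2] [ 0.5975 -0.278   0.    ] [123.7692 116.3077 113.3077]
narrow_collar 0.74 [236.8, 240.0] [ 0.4349 -0.3206  0.    ] [93.5385 85.2308 79.1538]
narrow_collar 0.61 [189.5, 170.9] [ 0.4645 -0.2188  0.    ] [61.6923 96.7692 83.5385]
wide_collar 0.97 [222.9, 70.0, 285.7, 135.9]
wide_collar 0.85 [328.1, 83.1, 396.2, 144.3]
narrow_collar 0.63 [220.9, 220.9, 259.2, 268.9]
narrow_collar 0.59 [141.2, 173.6, 188.8, 223.9]
tcp [ 0.5293 -0.3074  0.2262] yaw 0.3760 z [-0.0009 -0.0008 -1.    ] move [ 0.0751 -0.0053  0.1261] t 3.9 gap 1.000 F [-0.7949 -0.2991  0.182 ]
rot z tool 0.37602036549287676
```

View pics/d.png

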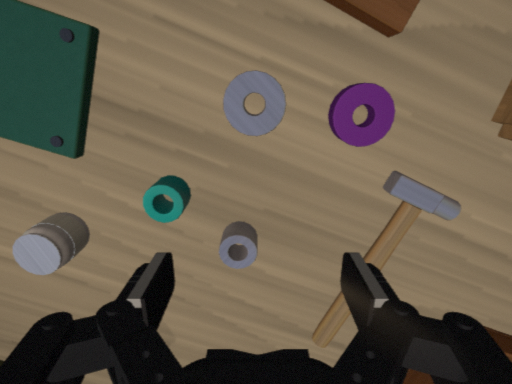

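{"fn": "play_rows", "kwargs": {
  "translation": [
    [0.0151, -0.0009, 0.025],
    [0.0151, -0.0009, 0.025],
    [0.0151, -0.0009, 0.025],
    [0.0151, -0.0009, 0.025],
    [0.0151, -0.0009, 0.025],
    [0, 0, 0.025],
    [0, 0, 0.025],
    [0, 0, 0.021],
    [0, 0, 0],
    [0, 0, 0]
  ],
  "dr": [
    [0, 0, 0],
    [0, 0, 0],
    [0, 0, 0],
    [0, 0, 0],
    [0, 0, 0],
    [0, 0, 0],
    [0, 0, 0],
    [0, 0, 0],
    [0, 0, 0],
    [0, 0, 0]
  ],
  "hand": [1, 1, 1, 1, 1, 1, 1, 1, 1, -1],
  "newtons": 30
}}

```text
clock: 4.72
tcp_pos: [0.5964, -0.277, 0.0297]
ee_rot: [-3.087, -0.583, 0.004]
contact_force: [0.1, -0.0, 0.5]
finger_gap: 0.881
finger_force: 0.0
```

{"fn": "play_rows", "kwargs": {
  "translation": [
    [0, 0, 0],
    [0, 0, 0],
    [0, 0, 0],
    [0, 0, 0]
  ],
  "dr": [
    [0, 0, 0],
    [0, 0, 0],
    [0, 0, 0],
    [0, 0, 0]
  ],
  "hand": [-1, -1, -1, -1]
}}

```text
clock: 5.05
tcp_pos: [0.5982, -0.2765, 0.032]
ee_rot: [3.085, 0.585, 0.001]
contact_force: [-2.9, -1.7, 5.9]
finger_gap: 0.753
finger_force: 35.2
```

{"fn": "play_rows", "kwargs": {
  "translation": [
    [0, 0, 0],
    [0, 0, -0.003],
    [0, 0, 0],
    [0, 0, 0],
    [0, 0, 0],
    [0, 0, 0],
    [0, 0, 0],
    [0, 0, 0],
    [0, 0, 0],
    [0, 0, 0]
  ],
  "dr": [
    [0, 0, 0],
    [0, 0, 0],
    [0, 0, 0.1208],
    [0, 0, 0.1208],
    [0, 0, 0.1208],
    [0, 0, 0.1208],
    [0, 0, 0.1208],
    [0, 0, 0.1208],
    [0, 0, 0.1208],
    [0, 0, 0.1208]
  ],
  "hand": [0.9, 0.9, 0.9, 0.9, 0.9, 0.9, 0.9, 0.9, 0.9, 0.9]
}}

```text
clock: 5.88
tcp_pos: [0.5993, -0.2746, 0.0337]
ee_rot: [-3.003, 0.922, -0.003]
contact_force: [0.6, 0.9, 0.3]
finger_gap: 0.948
finger_force: 0.0
```

{"fn": "play_rows", "kwargs": {
  "translation": [
    [0, 0, 0],
    [0, 0, 0],
    [0, 0, 0],
    [0, 0, 0],
    [0, 0, 0],
    [0, 0, 0],
    [0, 0, 0],
    [0, 0, 0],
    [0, 0, 0],
    [0, 0, 0]
  ],
  "dr": [
    [0, 0, 0.1208],
    [0, 0, 0.1208],
    [0, 0, 0.1208],
    [0, 0, 0.1208],
    [0, 0, 0.1208],
    [0, 0, 0],
    [0, 0, 0],
    [0, 0, 0],
    [0, 0, 0],
    [0, 0, 0]
  ],
  "hand": [0.9, 0.9, 0.9, 0.9, 0.9, 0.9, -1, -1, -1, -1],
  "newtons": 60
}}

```text
clock: 6.72
tcp_pos: [0.598, -0.2751, 0.0345]
ee_rot: [-2.599, 1.763, 0.001]
contact_force: [-2.5, 0.7, 9.3]
finger_gap: 0.742
finger_force: 63.4
```

```bash
python3 - <<'E'
from m import *
go([.5285,.0095,.15],-1.57+.376)
P={n:imaging.get_image(n) for n in("scene","side","wrist")}
for n,p in P.items():
  for l in("post_foot","fixture","hinge","plate_edge"):
    for d in landmark_of(l,p)[:2]: print(n,l,d["conf"],d["location"])
  if n!="wrist":
    for d in trace("fixture",p)[:1]:
      m=d["mask"]; print(d["rect"])
S=P["scene"]["pixels"][140:235,190:300,::-1];D=P["side"]["pixels"][105:235,195:280,::-1]
a=cv2.resize(S,None,fx=4,fy=4,interpolation=cv2.INTER_CUBIC);b=cv2.resize(D,None,fx=4,fy=4,interpolation=cv2.INTER_CUBIC)
o=np.zeros((520,780,3),np.uint8);o[:380,:440]=a;o[:520,440:780]=b
cv2.imwrite("pics/e.png",o)
E
```

```text
tcp [ 0.598  -0.2751  0.0345] yaw -1.1922 z [ 0.      0.0008 -1.    ] move [-0.2902 -0.0407 -0.1152] t 6.7 gap 0.742 F [-2.4586  0.718   9.3459]
rot z tool 0.0018210997537839724
scene fixture 0.92 [189.4, 244.5]
scene fixture 0.72 [308.7, 130.0]
scene hinge 0.63 [165.1, 258.9]
scene plate_edge 0.94 [117.5, 272.2]
scene plate_edge 0.63 [165.3, 260.4]
[216.3, 108.9, 284.0, 230.9]
side post_foot 0.62 [199.6, 237.7]
side hinge 0.95 [172.6, 229.8]
side plate_edge 0.85 [114.2, 224.9]
side plate_edge 0.55 [175.1, 233.3]
[206.0, 112.3, 265.5, 233.8]
wrist post_foot 0.37 [65.2, 16.9]
```

View pics/e.png

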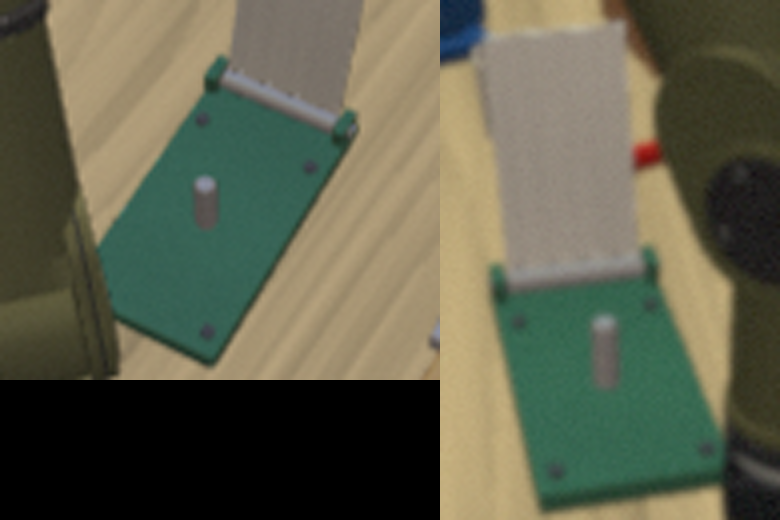

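The post shows clearly in both views, with its top at scene (241,186.2) and side (235.8,185.7).

```bash
python3 - <<'E'
from m import *
S=imaging.get_image("scene");D=imaging.get_image("side")
a,b=(186.2,241),(185.7,235.8)
T=tri([(S,a),(D,b)]);print("post top",T,atz(S,a,.075),atz(D,b,.075))
c1,c2=atz(D,(229.5,220.7),.02),atz(D,(223.2,265.5),.02); c3=atz(S,(229.2,243),.02)
print(c1,c2,c3,np.linalg.norm(c1-c2),np.arctan2(*(c2-c1)[1::-1]))
s=[(S,(170,240.5)),(S,(182,267.5)),(S,(223,241.8)),(D,(185.3,214.8)),(D,(180.8,247.5)),(D,(222.5,224)),(D,(217.3,261.3))]
for p,q in s: print(atz(p,q,.02))
print("pe",tri([(S,(117.5,272.2)),(D,(114.2,224.9))]))
E
```

```text
post top [0.5291 0.0079 0.073 ] [0.529  0.0075 0.075 ] [0.5294 0.004  0.075 ]
[ 0.4718 -0.1162  0.02  ] [ 0.5966 -0.1104  0.02  ] [ 0.6043 -0.099   0.02  ] 0.12489928685667914 0.04596005994035152
[0.4688 0.0958 0.02  ]
[0.5767 0.1024 0.02  ]
[ 0.5887 -0.082   0.02  ]
[0.4719 0.0944 0.02  ]
[0.5786 0.1028 0.02  ]
[ 0.4834 -0.089   0.02  ]
[ 0.5897 -0.0838  0.02  ]
pe [0.5223 0.2117 0.2095]
```

{"fn": "play_rows", "kwargs": {
  "translation": [
    [0, 0, -0.015],
    [0, 0, -0.03],
    [0, 0, -0.03],
    [0, 0, -0.03],
    [-0.02, -0.003, -0.02],
    [-0.03, -0.004, 0],
    [-0.03, -0.004, 0],
    [-0.03, -0.004, 0],
    [0, 0, 0],
    [0, 0, 0]
  ],
  "dr": [
    [0, 0, 0],
    [0, 0, 0],
    [0, 0, 0],
    [0, 0, 0],
    [0, 0, 0],
    [0, 0, 0],
    [0, 0, 0],
    [0, 0, 0],
    [0, 0, 0],
    [0, 0, 0]
  ],
  "hand": [-1, -1, -1, -1, -1, -1, -1, -1, -1, -1]
}}

```text
clock: 8.5
tcp_pos: [0.5714, -0.1636, 0.1582]
ee_rot: [-2.602, 1.758, 0.005]
contact_force: [1.0, 0.0, -4.2]
finger_gap: 0.742
finger_force: 68.4
```

```bash
python3 - <<'E'
from m import *
go([.529,.0068,.125],-1.192)
E
```

```text
tcp [ 0.5714 -0.1636  0.1582] yaw -1.1882 z [-0.0015  0.0031 -1.    ] move [-0.1738 -0.0243  0.0337] t 8.5 gap 0.742 F [ 0.9612  0.0419 -4.1717]
rot z tool 0.00384899565017216
```

{"fn": "play_rows", "kwargs": {
  "translation": [
    [-0.029, -0.004, 0],
    [-0.029, -0.004, 0],
    [-0.029, -0.004, 0],
    [-0.029, -0.004, 0.01],
    [-0.029, -0.004, 0.01],
    [-0.029, -0.004, 0.013],
    [0, 0, 0],
    [0, 0, 0],
    [0, 0, 0]
  ],
  "dr": [
    [0, 0, 0],
    [0, 0, 0],
    [0, 0, 0],
    [0, 0, 0],
    [0, 0, 0],
    [0, 0, 0],
    [0, 0, 0],
    [0, 0, 0],
    [0, 0, 0]
  ],
  "hand": [-1, -1, -1, -1, -1, -1, -1, -1, -1]
}}

```text
clock: 9.25
tcp_pos: [0.5311, 0.0019, 0.1256]
ee_rot: [2.597, -1.767, 0.003]
contact_force: [-0.6, -1.2, -5.1]
finger_gap: 0.739
finger_force: 68.4
```

```bash
python3 - <<'E'
from m import *
go([.529,.0068,.125],-1.192)
S=imaging.get_image("scene");D=imaging.get_image("side")
t=arm.get_state()["tcp_pos"]
o=[]
A=np.linspace(0,6.283,60)
for p,(u,v) in((S,(241,186)),(D,(236,188))):
    im=p["pixels"][v-30:v+30,u-30:u+30,::-1]; im=cv2.resize(im,(390,390),interpolation=cv2.INTER_CUBIC)
    def dr(c,r,z,col):
        for a in A:
            q=proj(p,[c[0]+r*np.cos(a),c[1]+r*np.sin(a),z]); cv2.circle(im,tuple(int(x) for x in ((q-[u-30,v-30]+.5)*6.5)),1,col,-1)
    zb=t[2]-.0345
    dr(t,.033,zb,(0,0,255)); dr(t,.033,zb+.024,(0,0,255)); dr(t,.0115,zb+.024,(0,255,255)); dr((.529,.0068),.01,.02,(255,0,0));dr((.529,.0068),.01,.075,(255,0,0))
    o.append(im)
cv2.imwrite("pics/f.png",np.hstack(o))
E
```

```text
tcp [0.5311 0.0019 0.1256] yaw -1.1948 z [ 0.0017 -0.0015 -1.    ] move [-0.0054  0.0002  0.0006] t 9.2 gap 0.739 F [-0.596  -1.212  -5.1126]
rot z tool -0.0027920350508083835
```

View pics/f.png

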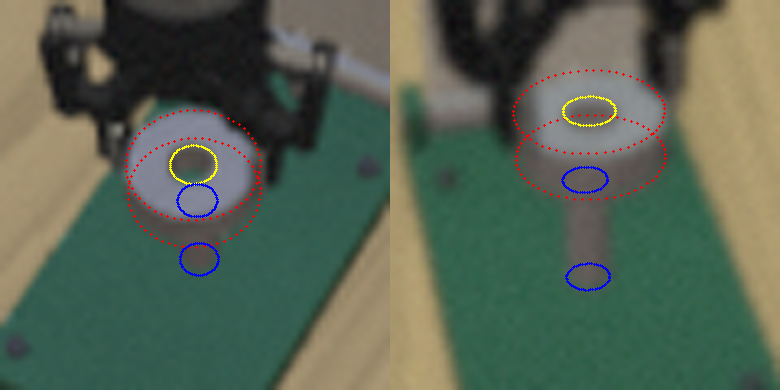

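{"fn": "play_rows", "kwargs": {
  "translation": [
    [-0.005, 0, 0.005],
    [0, 0, 0.006],
    [0, 0, 0],
    [0, 0, 0]
  ],
  "dr": [
    [0, 0, 0],
    [0, 0, 0],
    [0, 0, 0],
    [0, 0, 0]
  ],
  "hand": [-1, -1, -1, -1]
}}

```text
clock: 9.68
tcp_pos: [0.528, 0.0078, 0.1138]
ee_rot: [2.597, -1.767, -0.001]
contact_force: [0.6, -0.2, -5.1]
finger_gap: 0.74
finger_force: 68.3
```

```bash
python3 - <<'E'
from m import *
for i in range(3):
  imaging.get_image("scene"); go([.529,.0068,.1145])
E
```

```text
tcp [0.5282 0.0077 0.114 ] yaw -1.1949 z [-0.0004 -0.0002 -1.    ] move [ 0.0011 -0.0004 -0.0005] t 9.7 gap 0.737 F [ 0.594  -0.2924 -4.8808]
tcp [0.5284 0.0077 0.1142] yaw -1.1949 z [ 0.0001 -0.0003 -1.    ] move [ 0.001  -0.0002 -0.0003] t 9.8 gap 0.743 F [ 0.5567  0.6806 -5.8613]
tcp [0.5285 0.0077 0.1143] yaw -1.1949 z [ 0.0003 -0.0003 -1.    ] move [ 0.001  -0.0001 -0.0002] t 9.8 gap 0.740 F [-0.0311 -0.101  -5.4775]
```

{"fn": "play_rows", "kwargs": {
  "translation": [
    [0.0007, 0, 0.002],
    [0, 0, 0.002],
    [0, 0, 0.002],
    [0, 0, 0.002],
    [0, 0, 0]
  ],
  "dr": [
    [0, 0, 0],
    [0, 0, 0],
    [0, 0, 0],
    [0, 0, 0],
    [0, 0, 0]
  ],
  "hand": [-1, -1, -1, -1, -1]
}}

```text
clock: 10.25
tcp_pos: [0.5286, 0.0075, 0.1059]
ee_rot: [-2.598, 1.767, 0.0]
contact_force: [0.2, 1.0, -4.9]
finger_gap: 0.743
finger_force: 68.4
```

{"fn": "play_rows", "kwargs": {
  "translation": [
    [0, 0, 0.002],
    [0, 0, 0.002],
    [0, 0, 0]
  ],
  "dr": [
    [0, 0, 0],
    [0, 0, 0],
    [0, 0, 0]
  ],
  "hand": [-1, -1, -1]
}}

```text
clock: 10.5
tcp_pos: [0.5287, 0.0078, 0.102]
ee_rot: [-2.598, 1.766, 0.0]
contact_force: [0.6, 1.3, -4.8]
finger_gap: 0.74
finger_force: 68.3
```

{"fn": "play_rows", "kwargs": {
  "translation": [
    [0, 0, 0.004],
    [0, 0, 0.004],
    [0, 0, 0.004],
    [0, 0, 0]
  ],
  "dr": [
    [0, 0, 0],
    [0, 0, 0],
    [0, 0, 0],
    [0, 0, 0]
  ],
  "hand": [-1, -1, -1, -1]
}}

```text
clock: 10.83
tcp_pos: [0.5285, 0.008, 0.0894]
ee_rot: [-2.598, 1.766, 0.002]
contact_force: [1.4, 2.7, -8.1]
finger_gap: 0.739
finger_force: 68.2
```

{"fn": "play_rows", "kwargs": {
  "translation": [
    [0, 0, 0.005],
    [0, 0, 0.005],
    [0, 0, 0.005],
    [0, 0, 0.005],
    [0, 0, 0.005],
    [0, 0, 0.004],
    [0, 0, 0]
  ],
  "dr": [
    [0, 0, 0],
    [0, 0, 0],
    [0, 0, 0],
    [0, 0, 0],
    [0, 0, 0],
    [0, 0, 0],
    [0, 0, 0]
  ],
  "hand": [-1, -1, -1, -1, -1, -1, -1]
}}

```text
clock: 11.42
tcp_pos: [0.5285, 0.008, 0.0602]
ee_rot: [-2.598, 1.766, 0.002]
contact_force: [1.0, 5.8, -7.6]
finger_gap: 0.734
finger_force: 68.2
```

{"fn": "play_rows", "kwargs": {
  "translation": [
    [-0.0007, 0, 0.002],
    [0, 0, 0.002],
    [0, 0, 0.001],
    [0, 0, 0]
  ],
  "dr": [
    [0, 0, 0],
    [0, 0, 0],
    [0, 0, 0],
    [0, 0, 0]
  ],
  "hand": [-1, -1, -1, -1]
}}

```text
clock: 11.75
tcp_pos: [0.5285, 0.008, 0.056]
ee_rot: [-2.598, 1.767, -0.0]
contact_force: [2.0, 3.3, -6.1]
finger_gap: 0.744
finger_force: 68.4
```

Now I'll release; the collar drops the last millimetre or two. Then lift clear.

{"fn": "play_rows", "kwargs": {
  "translation": [
    [0, 0, 0],
    [0, 0, 0],
    [0, 0, 0],
    [0, 0, 0],
    [0, 0, -0.01],
    [0, 0, -0.03],
    [0, 0, -0.03],
    [0, 0, -0.03],
    [0, 0, 0]
  ],
  "dr": [
    [0, 0, 0],
    [0, 0, 0],
    [0, 0, 0],
    [0, 0, 0],
    [0, 0, 0],
    [0, 0, 0],
    [0, 0, 0],
    [0, 0, 0],
    [0, 0, 0]
  ],
  "hand": [1, 1, 1, 1, 1, 1, 1, 1, 1]
}}

```text
clock: 12.5
tcp_pos: [0.5312, 0.007, 0.1618]
ee_rot: [-2.593, 1.766, -0.013]
contact_force: [0.8, -0.2, -1.0]
finger_gap: 1.0
finger_force: 0.0
```

```bash
cat > ov.py <<'E'
from m import *
def ov(name,circs):
    S=imaging.get_image("scene");D=imaging.get_image("side"); o=[]
    for p,(u,v) in((S,(241,190)),(D,(236,192))):
        im=cv2.resize(p["pixels"][v-30:v+30,u-30:u+30,::-1],(390,390),interpolation=cv2.INTER_CUBIC)
        for x,y,z,r,col in circs:
            for a in np.linspace(0,6.283,60):
                q=proj(p,[x+r*np.cos(a),y+r*np.sin(a),z]); cv2.circle(im,tuple(int(k) for k in ((q-[u-30,v-30]+.5)*6.5)),1,col,-1)
        o.append(im)
    cv2.imwrite(name,np.hstack(o))
E
python3 - <<'E'
from ov import *
x,y=.529,.0075
ov("pics/g.png",[(x,y,.02,.033,(0,0,255)),(x,y,.044,.033,(0,0,255)),(x,y,.075,.01,(255,0,0))])
go([.435,-.319,.15],-1.192)
E
```

```text
tcp [0.5291 0.0078 0.158 ] yaw -1.1947 z [ 0.0034 -0.0001 -1.    ] move [0.2694 0.2076 0.0078] t 12.6 gap 1.001 F [-0.0879 -0.9123 -0.049 ]
rot z tool -0.002724906943677441
```

View pics/g.png

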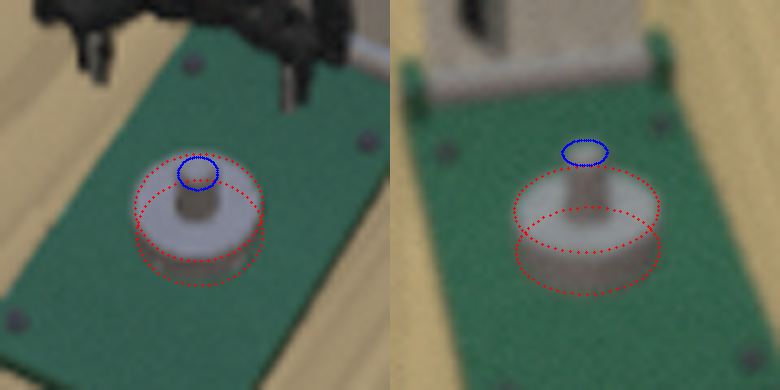

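{"fn": "play_rows", "kwargs": {
  "translation": [
    [0.03, 0.023, 0],
    [0.03, 0.023, 0],
    [0.03, 0.023, 0],
    [0.03, 0.023, 0],
    [0.03, 0.023, 0],
    [0.03, 0.023, 0],
    [0.03, 0.023, 0],
    [0.03, 0.023, 0],
    [0.03, 0.023, 0.02],
    [0, 0, 0]
  ],
  "dr": [
    [0, 0, 0],
    [0, 0, 0],
    [0, 0, 0],
    [0, 0, 0],
    [0, 0, 0],
    [0, 0, 0],
    [0, 0, 0],
    [0, 0, 0],
    [0, 0, 0],
    [0, 0, 0]
  ],
  "hand": [1, 1, 1, 1, 1, 1, 1, 1, 1, 1]
}}

```text
clock: 13.43
tcp_pos: [0.4295, -0.3274, 0.1348]
ee_rot: [2.58, -1.78, -0.0]
contact_force: [-0.3, -0.5, 0.2]
finger_gap: 1.001
finger_force: 0.0
```

```bash
python3 - <<'E'
from m import *
S=imaging.get_image("scene");D=imaging.get_image("side");W=imaging.get_image("wrist")
for n,p in(("scene",S),("side",D),("w",W)):
  for d in landmark_of("narrow_collar",p):
    print(n,d["conf"],d["location"],atz(p,d["location"],0))
go([.435,-.319,.038])
E
```

```text
scene 0.72 [260.7, 155.2] [ 0.4259 -0.3295  0.    ]
scene 0.65 [110.8, 292.6] [0.4774 0.4698 0.    ]
scene 0.48 [239.4, 183.6] [ 0.456  -0.2236  0.    ]
side 0.74 [299.3, 215.7] [ 0.4408 -0.3242  0.    ]
side 0.67 [266.4, 220.4] [ 0.4599 -0.2288  0.    ]
side 0.55 [198.9, 309.3] [0.7584 0.0021 0.    ]
w 0.76 [266.5, 192.8] [ 0.4631 -0.2223  0.    ]
w 0.6 [188.9, 256.8] [ 0.4333 -0.3212  0.    ]
tcp [ 0.436  -0.3163  0.1366] yaw -1.1917 z [-0.0001  0.0015 -1.    ] move [0.0023 0.002  0.0986] t 13.7 gap 1.000 F [-0.9376  0.2646 -0.1607]
```

{"fn": "play_rows", "kwargs": {
  "translation": [
    [0.0035, 0.003, 0.02],
    [0, 0, 0.03],
    [0, 0, 0.03],
    [0, 0, 0.0185],
    [0, 0, 0],
    [0, 0, 0],
    [0, 0, 0],
    [0, 0, 0],
    [0, 0, 0],
    [0, 0, 0]
  ],
  "dr": [
    [0, 0, 0],
    [0, 0, 0],
    [0, 0, 0],
    [0, 0, 0],
    [0, 0, 0],
    [0, 0, 0],
    [0, 0, 0],
    [0, 0, 0],
    [0, 0, 0],
    [0, 0, 0]
  ],
  "hand": [1, 1, 1, 1, 1, -1, -1, -1, -1, -1],
  "newtons": 30
}}

```text
clock: 14.57
tcp_pos: [0.4354, -0.3229, 0.0402]
ee_rot: [-2.598, 1.765, -0.006]
contact_force: [0.7, 0.7, 5.5]
finger_gap: 0.531
finger_force: 30.2
```

{"fn": "play_rows", "kwargs": {
  "translation": [
    [0, 0, 0],
    [0, 0, 0],
    [0, 0, 0],
    [0, 0, 0],
    [0, 0, 0],
    [0, 0, 0],
    [0, 0, 0],
    [0, 0, 0],
    [0, 0, 0],
    [0, 0, 0]
  ],
  "dr": [
    [0, 0, 0],
    [0, 0, 0],
    [0, 0, 0],
    [0, 0, -0.1208],
    [0, 0, -0.1208],
    [0, 0, -0.1208],
    [0, 0, -0.1208],
    [0, 0, -0.1208],
    [0, 0, -0.1208],
    [0, 0, -0.1208]
  ],
  "hand": [-1, 0.7, 0.7, 0.7, 0.7, 0.7, 0.7, 0.7, 0.7, 0.7]
}}

```text
clock: 15.4
tcp_pos: [0.4337, -0.3229, 0.0387]
ee_rot: [3.095, -0.537, 0.0]
contact_force: [0.6, -0.2, 0.4]
finger_gap: 0.85
finger_force: 0.0
```

{"fn": "play_rows", "kwargs": {
  "translation": [
    [0, 0, 0],
    [0, 0, 0],
    [0, 0, 0],
    [0, 0, 0],
    [0, 0, 0],
    [0, 0, 0],
    [0, 0, 0],
    [0, 0, 0],
    [0, 0, 0],
    [0, 0, 0]
  ],
  "dr": [
    [0, 0, -0.1208],
    [0, 0, -0.1208],
    [0, 0, -0.1208],
    [0, 0, -0.1208],
    [0, 0, -0.1208],
    [0, 0, -0.1208],
    [0, 0, 0],
    [0, 0, 0],
    [0, 0, 0],
    [0, 0, 0]
  ],
  "hand": [0.7, 0.7, 0.7, 0.7, 0.7, 0.7, 0.7, -1, -1, -1],
  "newtons": 60
}}

```text
clock: 16.23
tcp_pos: [0.4332, -0.322, 0.0389]
ee_rot: [-3.086, -0.583, 0.002]
contact_force: [-1.8, 2.3, 4.9]
finger_gap: 0.513
finger_force: 60.7
```

{"fn": "play_rows", "kwargs": {
  "translation": [
    [0, 0, 0],
    [0, 0, 0],
    [0, 0, 0]
  ],
  "dr": [
    [0, 0, 0],
    [0, 0, 0],
    [0, 0, 0]
  ],
  "hand": [-1, -1, -1]
}}

```text
clock: 16.48
tcp_pos: [0.4332, -0.322, 0.0389]
ee_rot: [-3.086, -0.584, 0.002]
contact_force: [-0.1, 1.8, 6.9]
finger_gap: 0.516
finger_force: 61.0
```

```bash
python3 - <<'E'
from m import *
go([.529,.0075,.17],.376)
E
```

```text
tcp [ 0.4332 -0.322   0.0389] yaw 0.3738 z [-0.0013  0.0005 -1.    ] move [ 0.2094 -0.2719 -0.1311] t 16.5 gap 0.516 F [-0.1182  1.7673  6.9159]
rot z tool -0.002168604661069329
```

{"fn": "play_rows", "kwargs": {
  "translation": [
    [0, 0, -0.02],
    [0, 0, -0.038],
    [0, 0, -0.038],
    [0, 0, -0.035],
    [0.019, -0.025, 0],
    [0.023, -0.03, 0],
    [0.023, -0.03, 0],
    [0.023, -0.03, 0],
    [0.023, -0.03, 0],
    [0.023, -0.03, 0]
  ],
  "dr": [
    [0, 0, 0],
    [0, 0, 0],
    [0, 0, 0],
    [0, 0, 0],
    [0, 0, 0],
    [0, 0, 0],
    [0, 0, 0],
    [0, 0, 0],
    [0, 0, 0],
    [0, 0, 0]
  ],
  "hand": [-1, -1, -1, -1, -1, -1, -1, -1, -1, -1]
}}

```text
clock: 17.32
tcp_pos: [0.4938, -0.1088, 0.169]
ee_rot: [-3.087, -0.583, 0.002]
contact_force: [1.7, 0.3, -3.3]
finger_gap: 0.518
finger_force: 62.9
```

{"fn": "play_rows", "kwargs": {
  "translation": [
    [0.023, -0.03, 0],
    [0.023, -0.03, 0],
    [0.019, -0.025, 0],
    [0.01, -0.012, 0],
    [0, 0, 0.02],
    [0, 0, 0],
    [0, 0, 0]
  ],
  "dr": [
    [0, 0, 0],
    [0, 0, 0],
    [0, 0, 0],
    [0, 0, 0],
    [0, 0, 0],
    [0, 0, 0],
    [0, 0, 0]
  ],
  "hand": [-1, -1, -1, -1, -1, -1, -1]
}}

```text
clock: 17.9
tcp_pos: [0.5267, 0.0065, 0.1484]
ee_rot: [3.086, 0.585, -0.007]
contact_force: [0.2, -0.6, -3.8]
finger_gap: 0.513
finger_force: 62.8
```

```bash
python3 - <<'E'
from m import *
go([.529,.0075,.12],.376)
E
```

```text
tcp [0.5267 0.0065 0.1484] yaw 0.3746 z [-0.0043 -0.0013 -1.    ] move [ 0.0026 -0.      0.0283] t 17.9 gap 0.513 F [ 0.2322 -0.6276 -3.7924]
rot z tool -0.0014233898535571665
```

{"fn": "play_rows", "kwargs": {
  "translation": [
    [0, 0, 0.01],
    [0, 0, 0.01],
    [0, 0, 0.008],
    [0, 0, 0],
    [0, 0, 0],
    [0, 0, 0]
  ],
  "dr": [
    [0, 0, 0],
    [0, 0, 0],
    [0, 0, 0],
    [0, 0, 0],
    [0, 0, 0],
    [0, 0, 0]
  ],
  "hand": [-1, -1, -1, -1, -1, -1]
}}

```text
clock: 18.4
tcp_pos: [0.5285, 0.0069, 0.1213]
ee_rot: [3.086, 0.586, 0.0]
contact_force: [0.4, 0.3, -3.0]
finger_gap: 0.516
finger_force: 62.8
```

```bash
python3 - <<'E'
from ov import *
go([.529,.0075,.12],.376)
x,y,z=arm.get_state()["tcp_pos"]; z-=.0389
ov("pics/i.png",[(x,y,z,.023,(0,0,255)),(x,y,z+.04,.023,(0,0,255)),(x,y,z+.04,.0115,(0,255,255)),(.529,.0075,.044,.033,(255,0,0))])
go([.529,.0075,.12],.376)
E
```

```text
tcp [0.5285 0.0069 0.1213] yaw 0.3754 z [ 0.0001 -0.0001 -1.    ] move [ 0.0007 -0.0003  0.0013] t 18.4 gap 0.516 F [ 0.3723  0.2738 -3.005 ]
rot z tool -0.000597367449267916
tcp [0.5287 0.007  0.1217] yaw 0.3756 z [ 0.0009  0.     -1.    ] move [ 0.0005 -0.0003  0.0017] t 18.5 gap 0.512 F [-0.0974 -0.8499 -4.1842]
rot z tool -0.0004271127809473696
```

View pics/i.png

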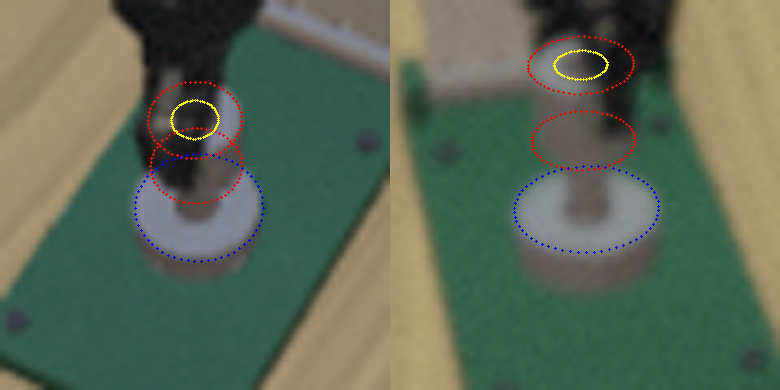

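The narrow collar sits over the post within about 1 mm in both views. Inserting now.

{"fn": "play_rows", "kwargs": {
  "translation": [
    [0.0006, 0, 0.002],
    [0, 0, 0.002],
    [0, 0, 0.002],
    [0, 0, 0.002],
    [0, 0, 0.002],
    [0, 0, 0.002],
    [0, 0, 0]
  ],
  "dr": [
    [0, 0, 0],
    [0, 0, 0],
    [0, 0, 0],
    [0, 0, 0],
    [0, 0, 0],
    [0, 0, 0],
    [0, 0, 0]
  ],
  "hand": [-1, -1, -1, -1, -1, -1, -1]
}}

```text
clock: 19.08
tcp_pos: [0.5287, 0.0073, 0.1088]
ee_rot: [-3.086, -0.587, 0.001]
contact_force: [0.9, 0.8, -3.5]
finger_gap: 0.517
finger_force: 62.8
```

{"fn": "play_rows", "kwargs": {
  "translation": [
    [0, 0, 0.002],
    [0, 0, 0.002],
    [0, 0, 0.002],
    [0, 0, 0]
  ],
  "dr": [
    [0, 0, 0],
    [0, 0, 0],
    [0, 0, 0],
    [0, 0, 0]
  ],
  "hand": [-1, -1, -1, -1]
}}

```text
clock: 19.42
tcp_pos: [0.5287, 0.0073, 0.1029]
ee_rot: [3.086, 0.587, -0.001]
contact_force: [-0.1, -1.1, -3.7]
finger_gap: 0.514
finger_force: 62.8
```

Bottom is 11 mm past the tip with no resistance. Continue to about 0.0845.

{"fn": "play_rows", "kwargs": {
  "translation": [
    [0, 0, 0.004],
    [0, 0, 0.004],
    [0, 0, 0.004],
    [0, 0, 0.004],
    [0, 0, 0.002],
    [0, 0, 0]
  ],
  "dr": [
    [0, 0, 0],
    [0, 0, 0],
    [0, 0, 0],
    [0, 0, 0],
    [0, 0, 0],
    [0, 0, 0]
  ],
  "hand": [-1, -1, -1, -1, -1, -1]
}}

```text
clock: 19.92
tcp_pos: [0.5286, 0.0073, 0.0847]
ee_rot: [-3.086, -0.587, 0.002]
contact_force: [0.1, 0.5, -3.3]
finger_gap: 0.515
finger_force: 62.8
```

{"fn": "play_rows", "kwargs": {
  "translation": [
    [0, 0, 0],
    [0, 0, 0],
    [0, 0, 0],
    [0, 0, 0],
    [0, 0, 0],
    [0, 0, -0.02],
    [0, 0, -0.03],
    [0, 0, -0.03],
    [0, 0, -0.03],
    [0, 0, 0]
  ],
  "dr": [
    [0, 0, 0],
    [0, 0, 0],
    [0, 0, 0],
    [0, 0, 0],
    [0, 0, 0],
    [0, 0, 0],
    [0, 0, 0],
    [0, 0, 0],
    [0, 0, 0],
    [0, 0, 0]
  ],
  "hand": [1, 1, 1, 1, 1, 1, 1, 1, 1, 1]
}}

```text
clock: 20.75
tcp_pos: [0.5321, 0.0074, 0.2005]
ee_rot: [3.085, 0.586, 0.016]
contact_force: [0.2, -0.1, 0.3]
finger_gap: 0.998
finger_force: 0.0
```

```bash
python3 - <<'E'
from ov import *
x,y=.529,.0075
ov("pics/j.png",[(x,y,.044,.023,(0,0,255)),(x,y,.084,.023,(0,0,255)),(x,y,.02,.033,(255,0,0))])
go([.529,.0075,.12],.376)
E
```

```text
tcp [0.5297 0.0073 0.1966] yaw 0.3756 z [ 0.0032  0.0002 -1.    ] move [-0.0008 -0.0005  0.0766] t 20.9 gap 1.000 F [ 0.053  -0.3342 -0.8806]
rot z tool -0.00035737180337080954
```

View pics/j.png

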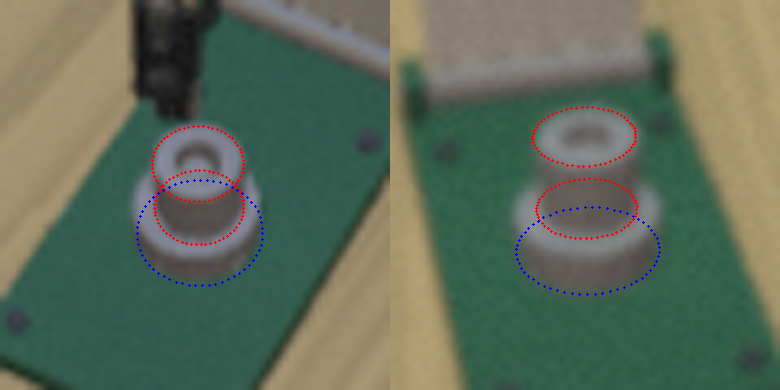

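Both collars show home, matching the predicted outlines. Next I lift, turn the tool and close the fingers, so I can go behind the plate and push it from its outer face.

{"fn": "play_rows", "kwargs": {
  "translation": [
    [0, 0, -0.012],
    [0, 0, -0.012],
    [0, 0, -0.012],
    [0, 0, -0.012],
    [0, 0, -0.012],
    [0, 0, -0.012],
    [0, 0, -0.012],
    [0, 0, -0.012],
    [0, 0, 0],
    [0, 0, 0]
  ],
  "dr": [
    [0, 0, 0.1177],
    [0, 0, 0.1177],
    [0, 0, 0.1177],
    [0, 0, 0.1177],
    [0, 0, 0.1177],
    [0, 0, 0.1177],
    [0, 0, 0.1177],
    [0, 0, 0.1177],
    [0, 0, 0.1177],
    [0, 0, 0.1177]
  ],
  "hand": [-1, -1, -1, -1, -1, -1, -1, -1, -1, -1]
}}

```text
clock: 21.68
tcp_pos: [0.5286, 0.0073, 0.2906]
ee_rot: [2.888, -1.233, -0.001]
contact_force: [-0.2, 0.3, -0.9]
finger_gap: -0.003
finger_force: 0.0
```

{"fn": "play_rows", "kwargs": {
  "translation": [
    [0, 0, 0],
    [0, 0, 0],
    [0, 0, 0],
    [0, 0, 0],
    [0, 0, 0],
    [0, 0, 0],
    [0, 0, 0]
  ],
  "dr": [
    [0, 0, 0.1177],
    [0, 0, 0.1177],
    [0, 0, 0.1177],
    [0, 0, 0.1177],
    [0, 0, 0.1177],
    [0, 0, 0.1177],
    [0, 0, 0]
  ],
  "hand": [-1, -1, -1, -1, -1, -1, -1]
}}

```text
clock: 22.27
tcp_pos: [0.5283, 0.0068, 0.29]
ee_rot: [2.283, -2.152, 0.002]
contact_force: [-0.5, -0.8, -0.2]
finger_gap: -0.004
finger_force: 0.0
```

```bash
python3 - <<'E'
from m import *
go([.512,.268,.30],-1.507)
S=imaging.get_image("scene");D=imaging.get_image("side")
H=np.array([.5204,.1412,.03]);d=np.array([.064,-.998,0]);z=np.array([0,0,1])
a=[q["location"] for q in landmark_of("plate_edge",S)[:1]];b=[q["location"] for q in landmark_of("plate_edge",D)[:1]]
print(a,b)
for s in (1.8,1.9,2.0,2.1):
  E=H+.2*(np.cos(s)*d+np.sin(s)*z)+.004*(-np.sin(s)*d+np.cos(s)*z)
  print(s,E,proj(S,E)[::-1],proj(D,E)[::-1])
E
```

```text
tcp [0.5283 0.0068 0.29  ] yaw -1.5117 z [-0.0022 -0.0045 -1.    ] move [-0.2617  0.0009 -0.0111] t 22.3 gap -0.004 F [-0.4733 -0.8061 -0.2183]
rot z tool -0.0046667826821273906
[[113.2, 294.3]] [[114.3, 225.5]]
1.8 [0.5172 0.1904 0.2239] [118.5593 268.0653] [112.1961 223.0955]
1.9 [0.516  0.2095 0.218 ] [116.0415 270.6684] [111.5422 222.2177]
2.0 [0.5148 0.2279 0.2102] [114.1213 273.0914] [111.5491 221.4319]
2.1 [0.5137 0.2454 0.2006] [112.8013 275.3105] [112.1833 220.7421]
```

{"fn": "play_rows", "kwargs": {
  "translation": [
    [-0.0385, 0, 0],
    [-0.0385, 0, 0],
    [-0.0385, 0, 0],
    [-0.0385, 0, 0],
    [-0.0385, 0, 0],
    [-0.0385, 0, 0],
    [-0.0385, 0, 0],
    [0, 0, 0],
    [0, 0, 0]
  ],
  "dr": [
    [0, 0, 0],
    [0, 0, 0],
    [0, 0, 0],
    [0, 0, 0],
    [0, 0, 0],
    [0, 0, 0],
    [0, 0, 0],
    [0, 0, 0],
    [0, 0, 0]
  ],
  "hand": [-1, -1, -1, -1, -1, -1, -1, -1, -1]
}}

```text
clock: 23.22
tcp_pos: [0.5094, 0.2728, 0.2894]
ee_rot: [2.299, -2.134, -0.002]
contact_force: [-0.5, -1.3, -0.6]
finger_gap: -0.0
finger_force: 0.0
```

{"fn": "play_rows", "kwargs": {
  "translation": [
    [0, 0, 0.02],
    [0, 0, 0.02],
    [0, 0, 0.02],
    [0, 0, 0.015],
    [0, 0, 0],
    [0, 0, 0]
  ],
  "dr": [
    [0, 0, 0],
    [0, 0, 0],
    [0, 0, 0],
    [0, 0, 0],
    [0, 0, 0],
    [0, 0, 0]
  ],
  "hand": [-1, -1, -1, -1, -1, -1]
}}

```text
clock: 23.72
tcp_pos: [0.5086, 0.2636, 0.2181]
ee_rot: [-2.302, 2.137, 0.007]
contact_force: [0.3, -0.4, -0.2]
finger_gap: 0.001
finger_force: 0.0
```

```bash
python3 - <<'E'
from m import *
imaging.get_image("side")
go([.512,.268,.215],-1.507)
E
```

```text
tcp [0.5092 0.2638 0.2188] yaw -1.4957 z [-0.0007  0.0031 -1.    ] move [-0.0039 -0.0031  0.0038] t 23.8 gap -0.002 F [ 0.6125 -0.6016  0.0018]
rot z tool 0.011320428981038466
```

{"fn": "play_rows", "kwargs": {
  "translation": [
    [0.01, 0, 0],
    [0.01, 0, 0],
    [0.008, 0, -0.002],
    [0.008, 0, -0.002],
    [0.008, 0, -0.002],
    [0.008, 0, -0.002],
    [0.008, 0, -0.002]
  ],
  "dr": [
    [0, 0, 0],
    [0, 0, 0],
    [0, 0, 0],
    [0, 0, 0],
    [0, 0, 0],
    [0, 0, 0],
    [0, 0, 0]
  ],
  "hand": [-1, -1, -1, -1, -1, -1, -1]
}}

```text
clock: 24.35
tcp_pos: [0.5132, 0.2051, 0.2279]
ee_rot: [-2.304, 2.133, 0.005]
contact_force: [0.1, 5.0, 0.0]
finger_gap: 0.002
finger_force: 2.4
```

{"fn": "play_rows", "kwargs": {
  "translation": [
    [0.008, 0, -0.002],
    [0.008, 0, -0.002],
    [0.008, 0, -0.002],
    [0.008, 0, -0.002],
    [0.008, 0, -0.001]
  ],
  "dr": [
    [0, 0, 0],
    [0, 0, 0],
    [0, 0, 0],
    [0, 0, 0],
    [0, 0, 0]
  ],
  "hand": [-1, -1, -1, -1, -1]
}}

```text
clock: 24.77
tcp_pos: [0.516, 0.1647, 0.2366]
ee_rot: [-2.306, 2.134, 0.004]
contact_force: [-1.0, 4.9, -2.4]
finger_gap: -0.0
finger_force: 2.1
```

```bash
cat > pl.py <<'E'
from m import *
H=np.array([.5204,.1412,.03]);d=np.array([.064,-.998,0]);z=np.array([0,0,1])
def slope():
    S=imaging.get_image("scene");D=imaging.get_image("side")
    for p,n in((S,"sc"),(D,"sd")):
        L=landmark_of("plate_edge",p)[:2]
        for q in L:
            ss=np.linspace(.3,2.2,381)
            e=[np.linalg.norm(proj(p,H+.2*(np.cos(s)*d+np.sin(s)*z)+.004*(-np.sin(s)*d+np.cos(s)*z))[::-1]-q["location"]) for s in ss]
            i=np.argmin(e); print(n,round(q["conf"],2),q["location"],"slope %.3f err %.1fpx"%(ss[i],e[i]))
    return S,D
def tgt(s,r=.185):
    C=H+r*(np.cos(s)*d+np.sin(s)*z)+.008*(-np.sin(s)*d+np.cos(s)*z)
    return C-.011*d+[0,0,.025]
E
python3 - <<'E'
from pl import *
slope()
go(tgt(1.57))
R=Ro.from_rotvec(arm.get_state()["ee_rot"])
t=arm.get_state()["tcp_pos"]
S=[1.57,1.4,1.2,1.0,.8,.65,.55,.5,.47,.45]
for a in S:
  n=tgt(a); print(a,n,R.inv().apply(n-t)); t=n
E
```

```text
sc 0.61 [124.0, 264.6] slope 1.650 err 0.9px
sd 0.83 [117.1, 228.7] slope 1.510 err 2.8px
sd 0.42 [198.6, 237.0] slope 0.300 err 7.8px
tcp [0.5167 0.1636 0.2371] yaw -1.4953 z [ 0.0005 -0.0006 -1.    ] move [ 0.0037 -0.0022 -0.0029] t 25.0 gap -0.001 F [ 0.0691  0.2936 -0.4279]
1.57 [0.5192 0.16   0.24  ] [ 0.0037 -0.0022 -0.0029]
1.4 [0.5212 0.1287 0.2387] [0.0314 0.0004 0.0014]
1.2 [0.5235 0.0927 0.2303] [0.036  0.0004 0.0084]
1.0 [0.5257 0.0591 0.215 ] [0.0336 0.0004 0.0154]
0.8 [0.5276 0.0293 0.1933] [0.0299 0.0004 0.0217]
0.65 [0.5288 0.01   0.1733] [0.0193 0.0002 0.02  ]
0.55 [ 0.5295 -0.0011  0.1585] [0.0111 0.0001 0.0148]
0.5 [ 0.5298 -0.006   0.1507] [0.005  0.0001 0.0078]
0.47 [ 0.53   -0.0088  0.1459] [0.0028 0.     0.0048]
0.45 [ 0.5301 -0.0106  0.1427] [0.0018 0.     0.0032]
```

{"fn": "play_rows", "kwargs": {
  "translation": [
    [0.007, -0.001, -0.001],
    [0.007, 0, 0],
    [0.007, 0, 0],
    [0.007, 0, 0],
    [0.007, 0, 0],
    [0.009, 0, 0.002],
    [0.009, 0, 0.002],
    [0.009, 0, 0.002],
    [0.009, 0, 0.002]
  ],
  "dr": [
    [0, 0, 0],
    [0, 0, 0],
    [0, 0, 0],
    [0, 0, 0],
    [0, 0, 0],
    [0, 0, 0],
    [0, 0, 0],
    [0, 0, 0],
    [0, 0, 0]
  ],
  "hand": [-1, -1, -1, -1, -1, -1, -1, -1, -1]
}}

```text
clock: 25.72
tcp_pos: [0.5226, 0.0935, 0.2292]
ee_rot: [-2.305, 2.134, 0.003]
contact_force: [-0.8, 4.2, -1.0]
finger_gap: 0.001
finger_force: 1.8
```

{"fn": "play_rows", "kwargs": {
  "translation": [
    [0.0084, 0, 0.004],
    [0.0084, 0, 0.004],
    [0.0084, 0, 0.004],
    [0.0084, 0, 0.004],
    [0.0075, 0, 0.0055],
    [0.0075, 0, 0.0055],
    [0.0075, 0, 0.0055],
    [0.0075, 0, 0.0055],
    [0, 0, 0]
  ],
  "dr": [
    [0, 0, 0],
    [0, 0, 0],
    [0, 0, 0],
    [0, 0, 0],
    [0, 0, 0],
    [0, 0, 0],
    [0, 0, 0],
    [0, 0, 0],
    [0, 0, 0]
  ],
  "hand": [-1, -1, -1, -1, -1, -1, -1, -1, -1]
}}

```text
clock: 26.47
tcp_pos: [0.5276, 0.0292, 0.1906]
ee_rot: [2.303, -2.136, -0.002]
contact_force: [-0.0, -0.5, -0.2]
finger_gap: 0.002
finger_force: 0.0
```

```bash
python3 - <<'E'
from pl import *
slope()
go(tgt(.8)); go(tgt(.65)); go(tgt(.5))
E
```

```text
sc 0.73 [167.8, 242.3] slope 0.820 err 1.9px
sd 0.86 [154.7, 235.5] slope 0.810 err 0.9px
tcp [0.5278 0.0311 0.1914] yaw -1.4933 z [-0.0006  0.0009 -1.    ] move [ 0.0018  0.0004 -0.0019] t 26.7 gap 0.001 F [ 0.4523  0.2425 -0.2163]
tcp [0.5278 0.0311 0.1914] yaw -1.4933 z [-0.0006  0.0009 -1.    ] move [0.0211 0.0006 0.018 ] t 26.7 gap 0.001 F [ 0.4523  0.2425 -0.2163]
tcp [0.5278 0.0311 0.1914] yaw -1.4933 z [-0.0006  0.0009 -1.    ] move [0.0372 0.0008 0.0406] t 26.7 gap 0.001 F [ 0.4523  0.2425 -0.2163]
```

{"fn": "play_rows", "kwargs": {
  "translation": [
    [0.0052, 0, 0.0045],
    [0.0052, 0, 0.0045],
    [0.0052, 0, 0.0045],
    [0.0052, 0, 0.0045],
    [0.0045, 0, 0.005],
    [0.004, 0, 0.005],
    [0.003, 0, 0.005],
    [0, 0, 0]
  ],
  "dr": [
    [0, 0, 0],
    [0, 0, 0],
    [0, 0, 0],
    [0, 0, 0],
    [0, 0, 0],
    [0, 0, 0],
    [0, 0, 0],
    [0, 0, 0]
  ],
  "hand": [-1, -1, -1, -1, -1, -1, -1, -1]
}}

```text
clock: 27.33
tcp_pos: [0.5297, -0.0026, 0.1577]
ee_rot: [2.303, -2.135, -0.002]
contact_force: [-0.2, -1.0, 0.0]
finger_gap: 0.001
finger_force: 0.0
```

```bash
python3 - <<'E'
from pl import *
slope()
go(tgt(.5)); go(tgt(.47)); go(tgt(.45))
E
```

```text
sc 0.73 [183.3, 237.9] slope 0.555 err 2.7px
sc 0.62 [192.1, 239.4] slope 0.405 err 6.2px
sd 0.5 [176.0, 239.8] slope 0.510 err 2.2px
tcp [ 0.5302 -0.0017  0.1585] yaw -1.4941 z [-0.0005  0.0003 -1.    ] move [0.0043 0.0006 0.0078] t 27.5 gap 0.003 F [ 0.4077 -0.1016 -0.5152]
tcp [ 0.5302 -0.0017  0.1585] yaw -1.4941 z [-0.0005  0.0003 -1.    ] move [0.0071 0.0007 0.0126] t 27.5 gap 0.003 F [ 0.4077 -0.1016 -0.5152]
tcp [ 0.5302 -0.0017  0.1585] yaw -1.4941 z [-0.0005  0.0003 -1.    ] move [0.0089 0.0007 0.0158] t 27.5 gap 0.003 F [ 0.4077 -0.1016 -0.5152]
```

{"fn": "play_rows", "kwargs": {
  "translation": [
    [0.001, 0, 0.0015],
    [0.001, 0, 0.0015],
    [0.001, 0, 0.0015],
    [0.001, 0, 0.0015]
  ],
  "dr": [
    [0, 0, 0],
    [0, 0, 0],
    [0, 0, 0],
    [0, 0, 0]
  ],
  "hand": [-1, -1, -1, -1]
}}

```text
clock: 27.87
tcp_pos: [0.5306, -0.0051, 0.1524]
ee_rot: [-2.305, 2.133, 0.002]
contact_force: [0.2, 1.0, 2.5]
finger_gap: -0.001
finger_force: 1.1
```

{"fn": "play_rows", "kwargs": {
  "translation": [
    [0.0008, 0, 0.0014],
    [0.0008, 0, 0.0014]
  ],
  "dr": [
    [0, 0, 0],
    [0, 0, 0]
  ],
  "hand": [-1, -1]
}}

```text
clock: 28.03
tcp_pos: [0.5307, -0.0069, 0.1496]
ee_rot: [-2.305, 2.134, 0.002]
contact_force: [-0.4, 0.7, 2.6]
finger_gap: 0.005
finger_force: 1.1
```

{"fn": "play_rows", "kwargs": {
  "translation": [
    [0.0006, 0, 0.001],
    [0.0006, 0, 0.001]
  ],
  "dr": [
    [0, 0, 0],
    [0, 0, 0]
  ],
  "hand": [-1, -1]
}}

```text
clock: 28.2
tcp_pos: [0.5308, -0.008, 0.1475]
ee_rot: [-2.305, 2.134, 0.002]
contact_force: [-1.2, -0.7, 2.3]
finger_gap: 0.003
finger_force: 1.1
```

Still about 2.5 N of plain hinge friction, so it isn't touching yet. Continue in 1 mm steps.

{"fn": "play_rows", "kwargs": {
  "translation": [
    [0.0006, 0, 0.001],
    [0.0006, 0, 0.001]
  ],
  "dr": [
    [0, 0, 0],
    [0, 0, 0]
  ],
  "hand": [-1, -1]
}}

```text
clock: 28.37
tcp_pos: [0.5308, -0.0092, 0.1455]
ee_rot: [-2.305, 2.134, 0.002]
contact_force: [-0.2, -0.1, 1.7]
finger_gap: 0.004
finger_force: 1.1
```

{"fn": "play_rows", "kwargs": {
  "translation": [
    [0.0005, 0, 0.001]
  ],
  "dr": [
    [0, 0, 0]
  ],
  "hand": [-1]
}}

```text
clock: 28.45
tcp_pos: [0.5309, -0.0097, 0.1445]
ee_rot: [-2.305, 2.134, 0.002]
contact_force: [0.4, -0.9, 3.0]
finger_gap: 0.0
finger_force: 1.1
```

{"fn": "play_rows", "kwargs": {
  "translation": [
    [0.0005, 0, 0.001]
  ],
  "dr": [
    [0, 0, 0]
  ],
  "hand": [-1]
}}

```text
clock: 28.53
tcp_pos: [0.5309, -0.0102, 0.1435]
ee_rot: [-2.305, 2.134, 0.002]
contact_force: [0.4, 0.1, 2.3]
finger_gap: 0.001
finger_force: 1.1
```

```bash
python3 - <<'E'
from pl import *
S,D=slope(); go(tgt(.45))
c=D["pixels"][150:225,195:280,::-1]
a=S["pixels"][145:220,200:285,::-1]
cv2.imwrite("pics/k.png",cv2.resize(np.hstack([a,c]),(790,348),interpolation=cv2.INTER_CUBIC))
E
```

```text
sc 0.78 [186.3, 235.7] slope 0.495 err 1.3px
sd 0.73 [182.5, 239.6] slope 0.420 err 1.3px
tcp [ 0.5303 -0.0098  0.1432] yaw -1.4936 z [-0.002   0.0019 -1.    ] move [0.0008 0.0002 0.0006] t 28.7 gap -0.001 F [ 0.5413 -0.6996  0.4436]
```

View pics/k.png

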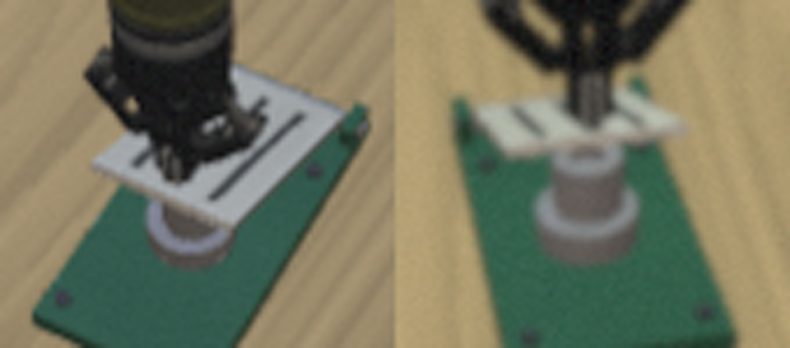

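The plate is over the collars and nearly touching. I'll keep going in 1 mm steps and stop when the force rises.

{"fn": "play_rows", "kwargs": {
  "translation": [
    [0.0005, 0, 0.001]
  ],
  "dr": [
    [0, 0, 0]
  ],
  "hand": [-1]
}}

```text
clock: 28.82
tcp_pos: [0.5304, -0.0101, 0.1424]
ee_rot: [-2.306, 2.134, 0.004]
contact_force: [-0.9, 0.1, 1.2]
finger_gap: -0.003
finger_force: 1.1
```

{"fn": "play_rows", "kwargs": {
  "translation": [
    [0.0004, 0, 0.0008]
  ],
  "dr": [
    [0, 0, 0]
  ],
  "hand": [-1]
}}

```text
clock: 28.9
tcp_pos: [0.5304, -0.0106, 0.1416]
ee_rot: [-2.306, 2.134, 0.004]
contact_force: [-0.4, 0.2, 2.3]
finger_gap: 0.003
finger_force: 1.1
```

{"fn": "play_rows", "kwargs": {
  "translation": [
    [0.0004, 0, 0.0008]
  ],
  "dr": [
    [0, 0, 0]
  ],
  "hand": [-1]
}}

```text
clock: 28.98
tcp_pos: [0.5305, -0.011, 0.1408]
ee_rot: [-2.305, 2.134, 0.004]
contact_force: [-1.5, 1.3, 4.0]
finger_gap: -0.002
finger_force: 2.5
```

{"fn": "play_rows", "kwargs": {
  "translation": [
    [0.0002, 0, 0.0005]
  ],
  "dr": [
    [0, 0, 0]
  ],
  "hand": [-1]
}}

```text
clock: 29.07
tcp_pos: [0.5305, -0.0111, 0.1405]
ee_rot: [-2.305, 2.134, 0.005]
contact_force: [-2.1, 2.3, 7.7]
finger_gap: 0.003
finger_force: 3.6
```

{"fn": "play_rows", "kwargs": {
  "translation": [
    [0.0002, 0, 0.0005]
  ],
  "dr": [
    [0, 0, 0]
  ],
  "hand": [-1]
}}

```text
clock: 29.15
tcp_pos: [0.5305, -0.0112, 0.1403]
ee_rot: [-2.305, 2.133, 0.005]
contact_force: [-2.2, 2.1, 10.1]
finger_gap: -0.002
finger_force: 5.0
```

Force climbs steeply (10 N) with the motion stalled: the plate rests on the collar. I'll back straight off and do a final check.

{"fn": "play_rows", "kwargs": {
  "translation": [
    [0, 0, -0.003],
    [0, 0, -0.01],
    [0, 0, -0.02],
    [0, 0, -0.035],
    [0, 0, -0.035],
    [0, 0, -0.035],
    [0, 0, 0],
    [0, 0, 0],
    [0, 0, 0],
    [0, 0, 0]
  ],
  "dr": [
    [0, 0, 0],
    [0, 0, 0],
    [0, 0, 0],
    [0, 0, 0],
    [0, 0, 0],
    [0, 0, 0],
    [0, 0, 0],
    [0, 0, 0],
    [0, 0, 0],
    [0, 0, 0]
  ],
  "hand": [-1, -1, -1, -1, -1, -1, -1, -1, -1, -1]
}}

```text
clock: 29.98
tcp_pos: [0.5303, -0.0115, 0.2771]
ee_rot: [2.305, -2.134, -0.005]
contact_force: [0.3, 0.5, 0.6]
finger_gap: 0.005
finger_force: 0.0
```

```bash
python3 - <<'E'
from pl import *
S,D=slope(); go([.53,0,.28])
c=D["pixels"][140:225,190:285,::-1].copy()
cv2.imwrite("pics/l.png",cv2.resize(c,(570,510),interpolation=cv2.INTER_CUBIC))
E
```

```text
sc 0.86 [189.1, 235.4] slope 0.445 err 1.7px
sd 0.72 [181.8, 239.3] slope 0.430 err 1.1px
tcp [ 0.5306 -0.0118  0.2772] yaw -1.4939 z [-0.0026  0.0013 -1.    ] move [-0.0118 -0.0003 -0.0028] t 30.2 gap 0.001 F [0.4845 0.1336 0.3901]
```

View pics/l.png

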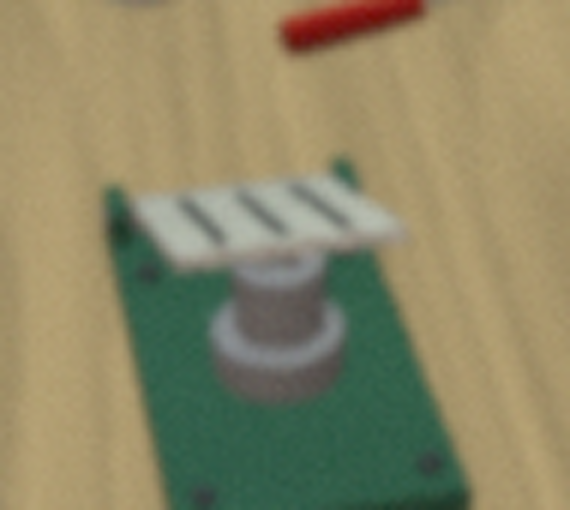

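The side view shows the plate lying over the upper collar (collar top near (278,268)), both collars seated flat, and a slope of about 0.44, close to the expected 0.45.

```bash
python3 -c "
from station import arm
print(arm.sign_off())"
```

```text
the job is handed in; nothing more can be done
None
```

I handed the job in at about 30 s: both steel collars are fully home on the post and the plate rests on the upper one at a measured slope of about 0.44 (target 0.45). I steered clear of the bystanders but did not re-measure their positions, and the hand-in returned no verdict.

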